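Tilt a culture flask on the angled rest and lay it level again

ROBOT

A 7-joint arm with a two-finger parallel gripper is mounted at the origin on the work surface. World frame = base frame: x ahead of the robot, y to its left, z up, the work surface at z = 0. Lengths are in m, angles in rad, forces in N, time in s.
With the tool pointing down it reaches from about 0.35 to 0.9 m from the base axis. Payload 8.1 kg.
Tool frame: the origin (TCP) lies where the fingers leave the gripper's body, on its centre line; the fingertips stand 66 mm ahead of it and the grasp point (between the pads) lies 47 mm ahead of it (arm.tip_reach is the distance from the TCP to the fingertips, in m); z points along the fingers, y is the direction in which the jaws open and shut (so a half turn about z gives the same grasp; the last joint's range is limited). The gripper opens to 92 mm and grips with 3 to 60 N. Pads are 19 mm wide; open, the fingers measure 130 mm over their backs; the gripper's body (75 mm by 190 mm) begins 47 mm behind the grasp point.
Start: joints at [1.073, 0.434, 0.025, 1.573, -0.012, 1.134, -0.075], TCP at [0.24, -0.577, 0.292] pointing down, gripper open.
Joint ranges: [-2.62, 2.62], [-0.44, 2.09], [-1.27, 1.32], [0.08, 2.57], [-1.32, 4.46], [0.12, 2], [-2.74, 2.74]. Speed limits (rad/s): [2.22, 2.22, 3.01, 3.01, 3.14, 3.14, 3.14].

INTERFACE

Orientations are given as a rotation vector (axis times angle).
In Python, from cell import arm gives the robot as it stands.
- The arm moves only by the tool carry_out, never from a script. Its argument "plan" is a list of rows, each a list of 5 numbers: the shift along the world's x, y, z in cm, then the turn about the world's z in rad, then the finger opening in cm, from 0 to 9.18. In form: [[tx, ty, tz, spin, fingers], ...]. A call has 1 to 20 rows; each row is the pose to reach, as a shift and turn from the pose measured when the call began; what a row does not reach only later rows make up. A row lasts 1/10 s, in which the tool goes at most 50 mm and 8.59 degrees, less where a joint would pass 70% of its speed; a pose out of reach is approached as far as the arm can. A call with a gripper value outside its range is refused whole. The fingers move at their own pace and stop on an object; "squeeze" is the grip in N (left out, the last holds). Time passes only in rows, so rows that repeat a pose let the fingers close. It gives the time, the measured TCP pose, the force and the opening at its end, in the units of the state.
- arm.observe(): the state, without advancing time (a new reading comes with each control period).
- arm.get_image(name): name is "side" or "top"; returns (picture, depth): 480x640x3 uint8, red, green, blue; 480x640 float32, m along the optical axis (not along the pixel's ray), 0 where there is no reading.
- arm.get_calibration(name): a dict with "intrinsics" (3x3 intrinsics, pixels), "rvec" (rotation vector, rad) and "tvec" (3), from world to camera coordinates, as OpenCV has them. Camera axes: x right, y down, z forward; pixel columns grow to the right and rows downward; lengths in m; the calibration is good to about 2 mm. A picture is of the moment at which its call begins. get_calibration takes no time and is no camera call.
- arm.sign_off(): hands the job in, once; it reports no verdict.
The state is a dict: "clock": time; "joints": joint angles; "dq": joint speeds; "joint_efforts": joint torques, N m; "position": TCP position; "ee_rot": TCP orientation; "force": force on the tool from outside, world axes, zero at the start; "ft_torque": the same for the moment, N m; "width": opening from 0.0 (shut) to 1.0 (fully open).
Only numpy, scipy, OpenCV 4.12 (cv2) and the standard library are available. Lean on these libraries where they do the work, as an engineer would, in place of code of your own. Each camera call takes 0.05 s, during which the arm holds its last target. There are 200 camera calls.

TASK

First move the amber bottle that stands at the low end of the green tilt rest out of the way, upright onto the round blue mat. Then gently lay the culture flask flat on the sloping plate of the tilt rest, cap end uphill, at whatever angle the plate has been clamped, so that it lies flush before you let go and does not flop down, and leave it tilted there untouched for 2 seconds. Finally lay it back level on the metal top of the blue warmer, dropping or tipping over nothing and leaving everything else on the bench where it is.

Things in the scene. Friction and masses are not known exactly. Their poses are not given: they have to be found in the camera images.
- flask: Pale pink culture flask lying on its broad side. Box body 105 (x) by 58 (y) by 40 (z) mm, plus neck and red screw cap (31 mm across) at the +x end on an axis 22 mm up, reaching x = +84 mm. Origin: centre of the box body's underside; z up when level. About 0.25 kg. Starts level on the warmer's metal top. Grip it across its 58 mm width.
- flask_cap (a point): Outer end of the flask's red cap: 84 mm along x and 22 mm along z from the flask's origin.
- bottle: Amber round bottle, 58 mm body diameter, 165 mm tall, with a white screw cap on top, 40 mm across and 30 mm tall; origin at the centre of its underside, z up. About 0.3 kg. It starts upright on the bench beside the tilt rest's low end.
- mat: Round flat blue mat, 124 mm across and 4 mm thick, fixed to the bench; origin at the centre of its underside. The bottle goes here.
- rest: Tilt rest, fixed: grey base 200 x 110 x 12 mm (x from -80 to +120 mm), origin on the bench. A green plate, 48 mm wide (narrower than the flask), is hinged to it at its foot and rises towards +x of the rest (about the world's +y). It is clamped stiffly between 22 and 45 degrees above level, differently each time; the angle is not reported: look or feel for it.
- warmer: Flask warmer, fixed: pale blue box 190 x 150 mm with a flat metal top of 160 x 120 mm (x by y) at 68 mm height; origin on the bench at its centre.
- rest_axis (a point): Middle of the tilt plate's hinge axis (along the rest's y), 70 mm behind the rest's origin (-x), 34 mm up. The plate runs up the slope to 175 mm from here; its upper face lies 8 mm from the axis, square to the plate. A ledge at its foot, 21 mm tall, ends 8 mm up the slope from the axis; the flask's flat end goes just above it.
- tube_rack: Bystander: yellow tube rack with dark and red caps, 90 x 200 x 57 mm; origin centre of its underside.
- tube_block: Bystander: white tube block, 100 x 160 x 30 mm; origin centre of its underside.
- tip_box: Bystander: blue tip box with clear lid, 112 x 72 x 56 mm; origin centre of its underside.
- timer: Bystander: black timer, 50 x 70 x 60 mm; origin centre of its underside.
- specimen_jar: Bystander: white jar with red cap, 64 mm across, 75 mm tall; origin centre of its underside.
There are look-alikes about, which are no part of the job. Leave any pink look-alike of the rest alone.

How it is judged:
By the outcome, as a careful person would: the job done as asked, in the order asked, and still so for the second after the job is handed in, with the robot touching nothing.
It also fails if it takes over 72 s, if anything falls off the work surface, if the arm or the gripper's body presses on something with over 40 N, if the wrist force passes 120 N, or if a joint passes its speed limit or range.

## Working session

There is one attempt and no reset: what is moved stays moved. The work goes in short steps, Python scripts to look and compute and a tool call to move; the robot and the scene stay as the last step left them, time stands still between calls to the robot, and variables do not carry over. Pictures are saved under pics/ and viewed, about 8 in all and at most 12, crops included, and the job is handed in when it is done.

Besides the shell and the picture viewer there is one more tool, called after "Emit:" as name(argument=value, ...), one argument or row to a line, values as JSON. carry_out: Moves the arm, as the interface text tells. Its arguments: {"type":"object","properties":{"plan":{"type":"array"},"squeeze":{"type":"number"}},"required":["plan"]}

```bash
mkdir -p pics; ls; cat > h.py <<'E'
import numpy as np, cv2
from cell import arm
def cal(n):
    c=arm.get_calibration(n); R=cv2.Rodrigues(np.array(c["rvec"],float))[0]
    return np.array(c["intrinsics"],float),R,np.array(c["tvec"],float).ravel()
def world(n,d):
    K,R,t=cal(n); v,u=np.mgrid[0:480,0:640]
    P=np.stack([(u-K[0,2])/K[0,0]*d,(v-K[1,2])/K[1,1]*d,d],-1)
    W=(P-t)@R; W[d==0]=np.nan; return W
def proj(n,p):
    K,R,t=cal(n); q=K@(R@np.array(p)+t); return q[:2]/q[2]
def snap(n,f,crop=None,s=1):
    im,d=arm.get_image(n); np.savez('last_%s.npz'%n,im=im,d=d)
    x=im[...,::-1]
    if crop: a,b,c,e=crop; x=x[b:e,a:c]
    cv2.imwrite('pics/'+f,cv2.resize(x,None,fx=s,fy=s,interpolation=cv2.INTER_CUBIC)); return im,world(n,d)
E
python3 - <<'E'
from h import *
for n in("top","side"):
    snap(n,n+'0.png'); K,R,t=cal(n); print(n,-R.T@t,R[2])
print(arm.observe())
E
```

```text
pics
top [ 0.28663122 -0.00756008  1.66467315] [ 0.14995599 -0.00598045 -0.98867459]
side [0.41201079 1.16717473 0.88346003] [ 0.08332325 -0.82634705 -0.55696301]
{'clock': 0.1, 'joints': array([ 1.07339064,  0.43513131,  0.02497778,  1.57400515, -0.01157796,
        1.13401224, -0.07508412]), 'dq': array([ 0.00031365, -0.00241179, -0.00071029, -0.00227041, -0.00017471,
       -0.00172379, -0.00071643]), 'joint_efforts': array([ 2.08808859e-03, -6.69126320e+01,  9.87356231e-01, -3.15146863e+01,
       -6.05348730e-02,  3.73257534e-02,  2.64912239e-05]), 'position': array([ 0.24020113, -0.57659794,  0.29153748]), 'ee_rot': array([-3.07927445e+00, -6.15801402e-01,  6.62580497e-04]), 'force': array([ 0.16829526,  0.32122882, -0.26968812]), 'ft_torque': array([-0.01449651,  0.01429798,  0.02252556]), 'width': 1.003557262841701}
```

View pics/top0.png

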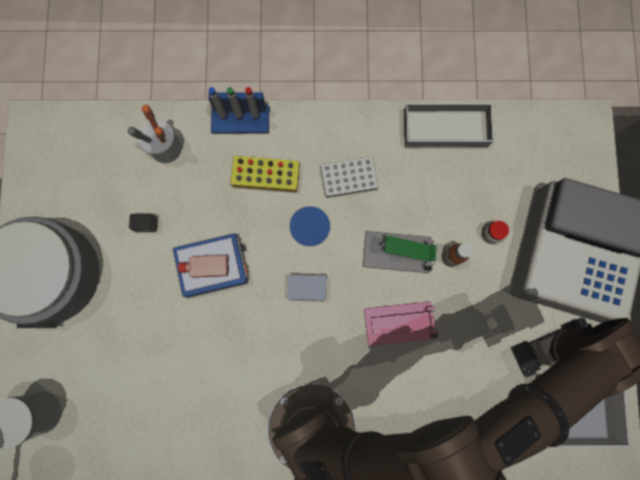

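View pics/side0.png

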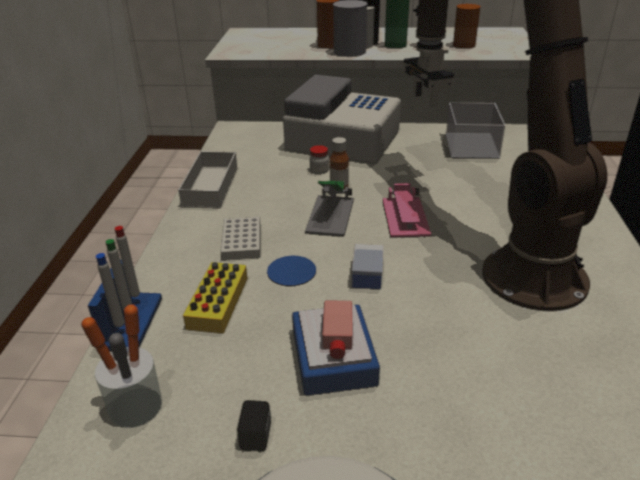

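```bash
python3 - <<'E'
from h import *
z=np.load('last_top.npz'); im=z['im'].astype(int); W=world('top',z['d']); hsv=cv2.cvtColor(z['im'],cv2.COLOR_RGB2HSV)
R,G,B=im[...,0],im[...,1],im[...,2]; H,S,V=[hsv[...,i] for i in range(3)]
def box(a,b,c,d):
    m=np.zeros((480,640),bool); m[b:d,a:c]=1; return m
def rep(n,m):
    P=W[m&~np.isnan(W[...,0])]; 
    if len(P)<5: print(n,len(P));return P
    r=cv2.minAreaRect((P[:,:2]*1000).astype(np.float32)); print(n,len(P),'med',np.median(P,0).round(3),'lo',np.percentile(P,2,axis=0).round(3),'hi',np.percentile(P,98,axis=0).round(3),'rect',np.round(r[0],1),np.round(r[1],1),round(r[2],1)); return P
Z=W[...,2]
rep('bottle cap',box(435,230,475,275)&(Z>.14))
rep('bottle body',box(435,230,475,275)&(Z>.05))
rep('jar',box(480,215,515,245)&(Z>.06))
rep('mat',box(280,195,340,255)&(H>95)&(H<125)&(S>120))
g=rep('green',box(370,225,440,270)&(H>50)&(H<85)&(S>120))
c=np.median(g,0); k=g[(abs(g-c)<.06).all(1)]; 
for _ in range(3):
    A=np.c_[k[:,:2],np.ones(len(k))]; s=np.linalg.lstsq(A,k[:,2],rcond=None)[0]; r=k[:,2]-A@s; k=k[abs(r)<2.5*r.std()+1e-4]
print('plane',s,r.std(),np.degrees(np.arctan(np.hypot(*s[:2]))),'uphill dir deg',np.degrees(np.arctan2(s[1],s[0])))
rep('base',box(355,225,440,275)&(S<60)&(Z>.006)&(Z<.018))
rep('flask',box(170,230,250,300)&(Z>.095))
rep('flaskbody',box(170,230,250,300)&(Z>.103))
rep('redcap',box(170,230,195,300)&(S>150)&((H<8)|(H>172)))
rep('metal',box(170,230,250,300)&(Z>.06)&(Z<.075)&(S<60))
rep('warmer',box(165,225,255,305)&(Z>.04)&(Z<.075))
rep('tipbox',box(280,265,335,305)&(Z>.04))
rep('pink',box(355,295,445,350)&(Z>.006)&(S>50))
E
```

```text
bottle cap 199 med [ 0.494 -0.415  0.164] lo [ 0.476 -0.436  0.146] hi [ 0.513 -0.399  0.171] rect [ 494.5 -417.6] [38.2 38.1] 84.3
bottle body 482 med [ 0.49  -0.406  0.121] lo [ 0.467 -0.436  0.055] hi [ 0.519 -0.361  0.171] rect [ 494.9 -401.3] [86.4 54.7] 84.5
jar 314 med [ 0.567 -0.543  0.075] lo [ 0.541 -0.57   0.064] hi [ 0.592 -0.518  0.083] rect [ 566.7 -544.7] [55. 55.] 43.0
mat 1127 med [0.591 0.006 0.004] lo [ 0.539 -0.047 -0.003] hi [0.643 0.058 0.013] rect [590.5   4.6] [112.2 112.6] 0.9
green 705 med [ 0.508 -0.283  0.09 ] lo [ 0.485 -0.355  0.046] hi [ 0.532 -0.211  0.141] rect [ 508.3 -283.5] [151.8  42.6] 84.6
plane [0.04600649 0.69641998 0.26241016] 0.0030558105940631827 34.912650286135076 uphill dir deg 86.22045162642961
base 1459 med [ 0.498 -0.226  0.012] lo [ 0.452 -0.356  0.006] hi [ 0.577 -0.155  0.017] rect [ 517.8 -259. ] [254.2 149. ] 89.9
flask 878 med [0.461 0.297 0.108] lo [0.433 0.242 0.097] hi [0.489 0.371 0.115] rect [461.  308.1] [ 59.2 136.5] 2.0
flaskbody 754 med [0.461 0.295 0.109] lo [0.433 0.243 0.103] hi [0.489 0.368 0.115] rect [460.7 307.6] [ 59.  133.4] 2.4
redcap 39 med [0.456 0.364 0.104] lo [0.447 0.356 0.096] hi [0.465 0.371 0.111] rect [456.1 363.9] [17.7 16.1] 0.0
metal 1360 med [0.486 0.293 0.068] lo [0.402 0.215 0.061] hi [0.538 0.381 0.074] rect [475.2 299.3] [134.5 184.9] 13.5
warmer 2431 med [0.478 0.288 0.064] lo [0.389 0.199 0.046] hi [0.551 0.393 0.074] rect [471.6 292.4] [151.1 203.5] 13.3
tipbox 967 med [0.402 0.015 0.056] lo [ 0.368 -0.04   0.049] hi [0.437 0.069 0.065] rect [404.1  14.8] [110.7  72.9] 89.1
pink 2437 med [ 0.298 -0.258  0.018] lo [ 0.244 -0.349  0.007] hi [ 0.353 -0.164  0.057] rect [ 297.8 -260.3] [110.  202.4] 5.7
```

```bash
python3 - <<'E'
from h import *
a=np.load('last_top.npz')['im'][...,::-1][220:285,355:480]; b=np.load('last_side.npz')['im'][...,::-1][130:245,290:440]
f=lambda x,w:cv2.resize(x,(w,int(w*x.shape[0]/x.shape[1])),interpolation=cv2.INTER_CUBIC)
a=f(a,560);b=f(b,400); c=np.zeros((600,600,3),np.uint8); c[:a.shape[0],:560]=a; c[295:295+b.shape[0],:400]=b[:305]; cv2.imwrite('pics/crop.png',c)
E
```

```text
(no output)
```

View pics/crop.png

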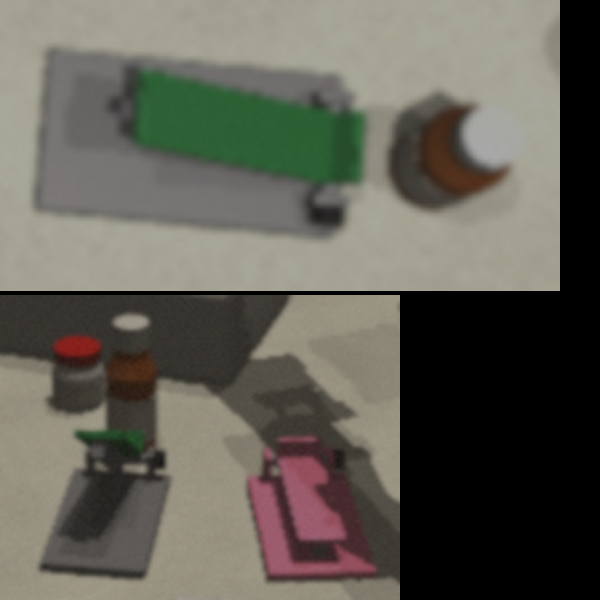

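Emit:
carry_out(
  plan=[
    [4, 2, 0, 0, 9.1],
    [8, 4, 0, 0, 9.1],
    [12, 7, 0, 0, 9.1],
    [16, 10, 0, 0, 9.1],
    [20, 13, 0, 0, 9.1],
    [25.4, 15.9, 0, 0, 9.1],
    [25.4, 15.9, 0, 0, 9.1],
    [25.4, 15.9, 0, 0, 9.1],
  ],
)

```text
clock: 0.9
position: [0.4965, -0.4152, 0.2908]
ee_rot: [-3.076, -0.623, 0.0]
force: [0.5, 0.1, 0.1]
width: 0.994
```

Emit:
carry_out(
  plan=[
    [-0.2, -0.2, -4, 0, 9.1],
    [-0.2, -0.2, -7, 0, 9.1],
    [-0.2, -0.2, -8.7, 0, 9.1],
    [-0.2, -0.2, -8.7, 0, 9.1],
    [-0.2, -0.2, -8.7, 0, 3.5],
    [-0.2, -0.2, -8.7, 0, 3.5],
    [-0.2, -0.2, -8.7, 0, 3.5],
    [-0.2, -0.2, -8.7, 0, 3.5],
    [-0.2, -0.2, -8.7, 0, 3.5],
    [-0.2, -0.2, -8.7, 0, 3.5],
  ],
  squeeze=25,
)

```text
clock: 1.9
position: [0.4945, -0.4172, 0.204]
ee_rot: [-3.077, -0.623, -0.0]
force: [1.1, 0.3, 0.3]
width: 0.521
```

```bash
python3 - <<'E'
from h import *
K,R,t=cal('top'); C=-R.T@t
def onz(u,v,z):
    r=R.T@np.linalg.inv(K)@np.array([u,v,1.]); return C+r*(z-C[2])/r[2]
cs={k:onz(355+a/4.48,220+b/4.48,.012) for k,(a,b) in dict(LT=(48,50),LB=(37,210),RB=(330,237),RT=(345,75)).items()}
for k in cs: print(k,cs[k].round(4))
for a,b in(('LT','LB'),('RB','LB'),('RT','LT')):
    d=cs[b]-cs[a]; print(a,b,np.hypot(*d[:2]).round(4),np.degrees(np.arctan2(d[1],d[0])).round(1))
E
```

```text
LT [ 0.5728 -0.1647  0.012 ]
LB [ 0.4647 -0.1555  0.012 ]
RB [ 0.446  -0.3503  0.012 ]
RT [ 0.5552 -0.3641  0.012 ]
LT LB 0.1085 175.1
RB LB 0.1957 84.5
RT LT 0.2002 84.9
```

Emit:
carry_out(
  plan=[
    [0, 0, 0, 0, 3.5],
    [0, 0, 0, 0, 3.5],
    [0, 0, 0, 0, 3.5],
    [0, 0, 0, 0, 3.5],
  ],
)

```text
clock: 2.3
position: [0.4946, -0.4173, 0.2041]
ee_rot: [-3.077, -0.623, -0.0]
force: [-0.1, -0.0, 1.2]
width: 0.431
```

Emit:
carry_out(
  plan=[
    [0, 0, 2, 0, 3.5],
    [0, 0, 6, 0, 3.5],
    [0, 0, 10, 0, 3.5],
    [0, 0, 14, 0, 3.5],
    [1, 2, 17, 0, 3.5],
    [2, 6, 18, 0, 3.5],
    [3, 10, 18, 0, 3.5],
    [4, 14, 18, 0, 3.5],
    [5, 18, 18, 0, 3.5],
    [6, 22, 18, 0, 3.5],
    [7, 26, 18, 0, 3.5],
    [8, 30, 18, 0, 3.5],
    [9, 34, 18, 0, 3.5],
    [9.5, 38, 16, 0, 3.5],
    [9.6, 41, 13, 0, 3.5],
    [9.6, 42.2, 10, 0, 3.5],
    [9.6, 42.2, 8, 0, 3.5],
    [9.6, 42.2, 8, 0, 3.5],
    [9.6, 42.2, 8, 0, 3.5],
  ],
)

```text
clock: 4.2
position: [0.5905, 0.0043, 0.2842]
ee_rot: [-3.077, -0.623, 0.001]
force: [0.6, 0.2, -2.0]
width: 0.432
```

```bash
python3 - <<'E'
from h import *
snap('side','s1.png',(200,130,420,300),3); o=arm.observe(); print(o['joints'].round(2),o['width'])
E
```

```text
[ 0.05  0.4  -0.2   1.66  0.08  1.1  -1.35] 0.4291205071275058
```

View pics/s1.png

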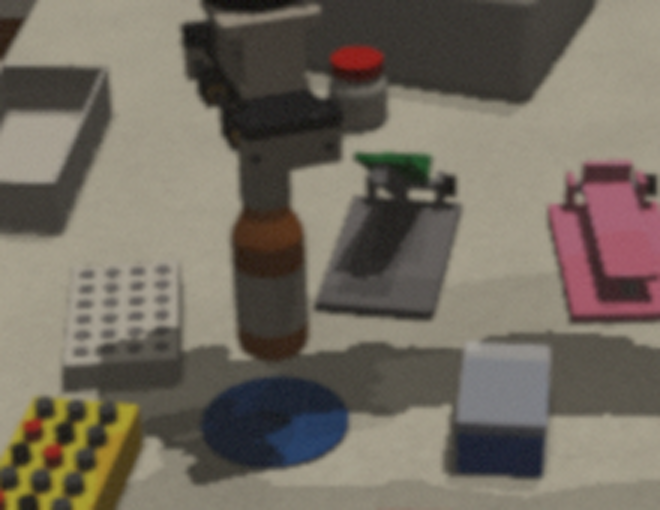

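Emit:
carry_out(
  plan=[
    [0, 0, -3, 0, 3.5],
    [0, 0, -6, 0, 3.5],
    [0, 0, -7, 0, 3.5],
    [0, 0, -7.3, 0, 3.5],
    [0, 0, -7.5, 0, 3.5],
    [0, 0, -7.6, 0, 3.5],
    [0, 0, -7.6, 0, 3.5],
  ],
)

```text
clock: 4.95
position: [0.5916, 0.0043, 0.2102]
ee_rot: [-3.078, -0.622, -0.005]
force: [0.6, -0.5, -3.1]
width: 0.429
```

Emit:
carry_out(
  plan=[
    [0, 0, -0.1, 0, 3.5],
    [0, 0, -0.2, 0, 3.5],
    [0, 0, -0.3, 0, 3.5],
    [0, 0, -0.3, 0, 3.5],
  ],
)

```text
clock: 5.35
position: [0.5923, 0.0043, 0.208]
ee_rot: [-3.078, -0.622, -0.007]
force: [-0.3, -0.4, 4.0]
width: 0.43
```

Emit:
carry_out(
  plan=[
    [0, 0, 0, 0, 4.4],
    [0, 0, 0, 0, 5],
    [0, 0, 0, 0, 6.5],
    [0, 0, 0, 0, 8],
    [0, 0, 0, 0, 9.1],
    [0, 0, 0, 0, 9.1],
    [0, 0, 0, 0, 9.1],
    [0, 0, 0, 0, 9.1],
    [0, 0, 0, 0, 9.1],
    [0, 0, 3, 0, 9.1],
    [0, 0, 7, 0, 9.1],
    [0, 0, 11, 0, 9.1],
    [0, 0, 15, 0, 9.1],
  ],
)

```text
clock: 6.65
position: [0.592, 0.0043, 0.3596]
ee_rot: [-3.078, -0.622, -0.007]
force: [0.2, 0.4, -0.1]
width: 0.992
```

```bash
python3 - <<'E'
from h import *
im,W=snap('top','t1.png',(160,190,350,310),4)
for y in (.26,.27,.28,.29,.30,.31,.32):
    m=(abs(W[...,1]-y)<.004)&(W[...,2]>.098)&(abs(W[...,0]-.46)<.06); x=W[m][:,0]; print(y,x.min().round(4),x.max().round(4),W[m][:,2].mean().round(4))
m=(abs(W[...,0]-.461)<.012)&(W[...,2]>.095)&(abs(W[...,1]-.3)<.12); y=W[m][:,1]; print(y.min(),y.max())
m=(abs(W[...,0]-.456)<.006)&(W[...,2]>.08)&(abs(W[...,1]-.3)<.12); y=W[m][:,1]; print(y.max())
m=(W[...,2]>.15)&(abs(W[...,0]-.59)<.06)&(abs(W[...,1]-.005)<.06); print('bcap',len(W[m]), np.median(W[m],0), W[m].min(0),W[m].max(0))
E
```

```text
0.26 0.4356 0.4898 0.1086
0.27 0.4335 0.49 0.1079
0.28 0.4334 0.4898 0.1079
0.29 0.4335 0.4903 0.1084
0.3 0.4332 0.4906 0.108
0.31 0.4324 0.4906 0.1087
0.32 0.4329 0.4868 0.1092
0.23973688638098364 0.37536827713767845
0.37421197075165974
bcap 2990 [0.57667432 0.00536735 0.71260854] [ 0.53008614 -0.05239819  0.36800975] [0.64097947 0.06493859 0.7362893 ]
```

View pics/t1.png

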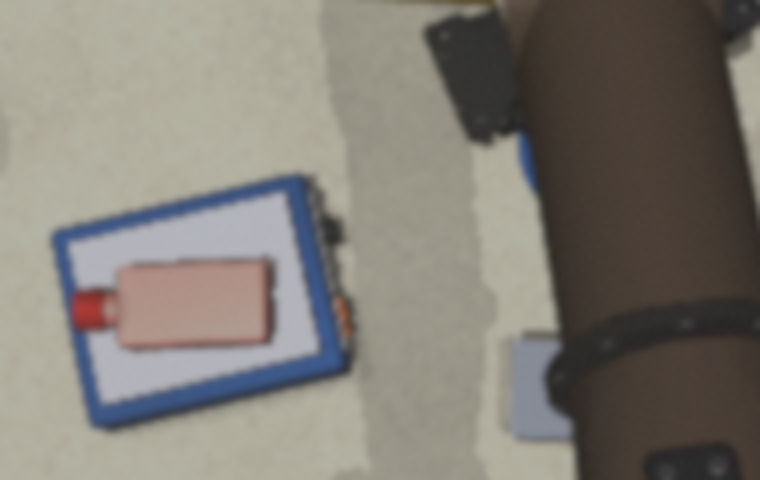

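Emit:
carry_out(
  plan=[
    [-1, 3, 0, 0.14, 9.1],
    [-3, 7, 0, 0.28, 9.1],
    [-5, 11, 0, 0.42, 9.1],
    [-7, 15, 0, 0.56, 9.1],
    [-9, 19, -2, 0.7, 9.1],
    [-11, 23, -5, 0.84, 9.1],
    [-13, 27, -8, 0.98, 9.1],
    [-13, 28.8, -11, 1.12, 9.1],
    [-13, 28.8, -11, 1.215, 9.1],
    [-13, 28.8, -11, 1.215, 9.1],
    [-13, 28.8, -11, 1.215, 9.1],
    [-13, 28.8, -11, 1.215, 9.1],
  ],
)

```text
clock: 7.9
position: [0.4648, 0.2922, 0.2576]
ee_rot: [-2.172, -2.259, -0.02]
force: [0.6, 0.4, -0.1]
width: 0.994
```

```bash
python3 - <<'E'
from h import *
o=arm.observe(); print(o['joints'].round(2)); R=cv2.Rodrigues(o['ee_rot'])[0]; print(R[:,1],np.degrees(np.arctan2(R[1,1],R[0,1])),R[:,2])
im,W=snap('top','t2.png'); m=(W[...,2]>.15)&(W[...,2]<.2)&(abs(W[...,0]-.59)<.06)&(abs(W[...,1]-.005)<.06); print('bcap',m.sum(), np.median(W[m],0), W[m].min(0),W[m].max(0))
K,R,t=cal('top'); C=-R.T@t
def onz(u,v,z):
    r=R.T@np.linalg.inv(K)@np.array([u,v,1.]); return C+r*(z-C[2])/r[2]
P=[onz(160+a/4,190+b/4,.108)[:2] for a,b in((268,259),(118,267),(120,349),(270,341))]
print(np.round(P,4),np.mean(P,0)); d=P[1]-P[0]+P[2]-P[3]; print(np.degrees(np.arctan2(d[1],d[0])))
E
```

```text
[-0.24  0.4  -0.55  1.78  0.23  1.02 -0.84]
[0.99922499 0.03919227 0.0036599 ] 2.246141924940114 [ 0.00308466  0.01472777 -0.99988678]
bcap 173 [0.591055   0.00473249 0.16888102] [ 0.57299009 -0.01440704  0.1506658 ] [0.61187643 0.02144298 0.17891234]
[[0.49   0.2365]
 [0.4847 0.3418]
 [0.4269 0.3386]
 [0.4321 0.2339]] [0.45842301 0.28768391]
92.87765233815728
```

Emit:
carry_out(
  plan=[
    [-0.5, -0.2, -4, 0.01, 9.1],
    [-0.5, -0.2, -8, 0.01, 9.1],
    [-0.5, -0.2, -10.5, 0.01, 9.1],
    [-0.5, -0.2, -11.4, 0.01, 9.1],
    [-0.5, -0.2, -11.4, 0.01, 9.1],
    [-0.5, -0.2, -11.4, 0.01, 7],
    [-0.5, -0.2, -11.4, 0.01, 6.4],
    [-0.5, -0.2, -11.4, 0.01, 6],
    [-0.5, -0.2, -11.4, 0.01, 5.2],
    [-0.5, -0.2, -11.4, 0.01, 5.2],
    [-0.5, -0.2, -11.4, 0.01, 5.2],
    [-0.5, -0.2, -11.4, 0.01, 5.2],
    [-0.5, -0.2, -11.4, 0.01, 5.2],
  ],
  squeeze=15,
)

```text
clock: 9.25
position: [0.4603, 0.2905, 0.1443]
ee_rot: [-2.161, -2.27, -0.022]
force: [0.5, -0.1, 6.4]
width: 0.628
```

Emit:
carry_out(
  plan=[
    [0, 0, 1, 0, 5.2],
    [0, 0, 4, 0, 5.2],
    [0, 0, 8, 0, 5.2],
    [0, 0, 12, 0, 5.2],
    [0, 0, 16, 0, 5.2],
    [0, -2, 18, 0, 5.2],
    [0, -6, 18, 0, 5.2],
    [0, -10, 18, 0, 5.2],
    [0, -14, 18, 0, 5.2],
    [0, -18, 18, 0, 5.2],
    [0, -22, 18, 0, 5.2],
    [0, -26, 18, 0, 5.2],
    [0, -30, 18, 0, 5.2],
    [0.5, -34, 18, -0.02, 5.2],
    [1, -38, 18, -0.05, 5.2],
    [2, -42, 18, -0.08, 5.2],
    [3, -46, 18, -0.1, 5.2],
    [3.5, -50, 18, -0.12, 5.2],
    [4, -54, 18, -0.14, 5.2],
    [4, -54, 18, -0.14, 5.2],
  ],
  squeeze=25,
)

```text
clock: 11.25
position: [0.4991, -0.2559, 0.3238]
ee_rot: [-2.324, -2.105, -0.019]
force: [-0.6, 0.1, -2.9]
width: 0.63
```

```bash
python3 - <<'E'
from h import *
o=arm.observe(); print(o['position'],o['force'],o['width']);R=cv2.Rodrigues(o['ee_rot'])[0]; print(np.degrees(np.arctan2(R[1,1],R[0,1])),R[:,2])
snap('side','s2.png',(250,60,450,220),4)
E
```

```text
[ 0.49907959 -0.25588712  0.32376576] [-0.5845412   0.11292384 -2.9422926 ] 0.6303144664506399
-5.66692921830217 [ 0.00489875  0.01233258 -0.99991195]
```

View pics/s2.png

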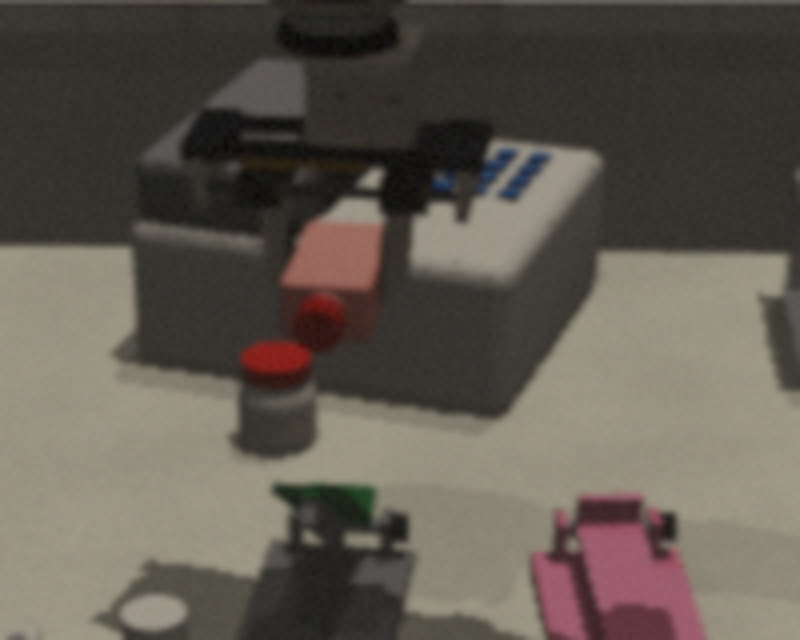

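Emit:
carry_out(
  plan=[
    [0.3, -3, 0, 0.01, 5.2],
    [0.5, -6, 0, 0.01, 5.2],
    [0.55, -6.05, -3, 0.01, 5.2],
    [0.55, -6.05, -7, 0.01, 5.2],
    [0.55, -6.05, -10, 0.01, 5.2],
    [0.55, -6.05, -11.3, 0.01, 5.2],
    [0.55, -6.05, -11.3, 0.01, 5.2],
    [0.55, -6.05, -11.3, 0.01, 5.2],
    [0.55, -6.05, -11.3, 0.01, 5.2],
  ],
)

```text
clock: 12.2
position: [0.5059, -0.313, 0.2127]
ee_rot: [-2.31, -2.122, -0.023]
force: [0.8, 0.0, -2.7]
width: 0.631
```

Emit:
carry_out(
  plan=[
    [-0.1, -0.3, -0.3, 0, 5.2],
    [-0.1, -0.3, -0.6, 0, 5.2],
    [-0.1, -0.3, -0.9, 0, 5.2],
    [-0.1, -0.3, -1.2, 0, 5.2],
    [-0.1, -0.3, -1.5, 0, 5.2],
    [-0.1, -0.3, -1.7, 0, 5.2],
    [-0.1, -0.3, -1.9, 0, 5.2],
    [-0.1, -0.3, -2.1, 0, 5.2],
    [-0.1, -0.3, -2.3, 0, 5.2],
    [-0.1, -0.3, -2.5, 0, 5.2],
    [-0.1, -0.3, -2.5, 0, 5.2],
  ],
  squeeze=10,
)

```text
clock: 13.3
position: [0.5049, -0.3166, 0.1877]
ee_rot: [-2.311, -2.121, -0.022]
force: [0.7, -2.8, -1.5]
width: 0.63
```

```bash
python3 - <<'E'
from h import *
o=arm.observe(); print(o['position'],o['force'],o['ft_torque'],o['width'])
snap('side','s3.png',(270,80,420,200),5)
E
```

```text
[ 0.50493362 -0.31660828  0.18766636] [ 0.69260529 -2.84836604 -1.54111794] [-0.49205641 -0.11992527  0.00798278] 0.6297154764311286
```

View pics/s3.png

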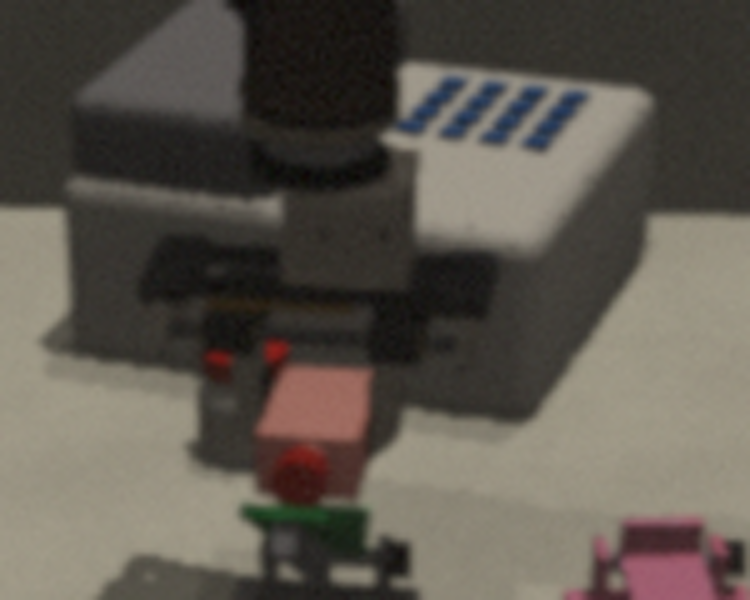

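Emit:
carry_out(
  plan=[
    [0, 0, -0.2, 0, 5.2],
    [0, 0, -0.4, 0, 5.2],
    [0, 0, -0.6, 0, 5.2],
    [0, 0, -0.8, 0, 5.2],
    [0, 0, -1.0, 0, 5.2],
    [0, 0, -1.2, 0, 5.2],
    [0, 0, -1.2, 0, 5.2],
  ],
)

```text
clock: 14.05
position: [0.5048, -0.3165, 0.1754]
ee_rot: [-2.311, -2.121, -0.022]
force: [-0.5, -3.1, -2.1]
width: 0.632
```

```bash
python3 - <<'E'
from h import *
o=arm.observe(); print(o['position'],o['force'],o['ft_torque'],o['width'])
im,W=snap('top','t3.png',(355,200,515,320),5)
m=np.zeros((480,640),bool); m[225:275,380:450]=1
hsv=cv2.cvtColor(im,cv2.COLOR_RGB2HSV); m&=((hsv[...,0]<12)|(hsv[...,0]>170))&(hsv[...,1]>60)&(W[...,2]>.07); P=W[m]; print(len(P)); print(P[::max(1,len(P)//25)].round(3))
E
```

```text
[ 0.50483263 -0.31645754  0.17536452] [-0.46411211 -3.09787251 -2.11231085] [-0.47462194 -0.13094019 -0.0302888 ] 0.631655780310195
514
[[ 0.498 -0.267  0.516]
 [ 0.535 -0.271  0.15 ]
 [ 0.479 -0.259  0.479]
 [ 0.529 -0.265  0.135]
 [ 0.525 -0.272  0.142]
 [ 0.521 -0.248  0.151]
 [ 0.454 -0.271  0.581]
 [ 0.519 -0.287  0.147]
 [ 0.517 -0.267  0.14 ]
 [ 0.513 -0.248  0.15 ]
 [ 0.454 -0.252  0.541]
 [ 0.511 -0.283  0.141]
 [ 0.508 -0.261  0.141]
 [ 0.503 -0.235  0.161]
 [ 0.498 -0.287  0.191]
 [ 0.502 -0.273  0.15 ]
 [ 0.5   -0.257  0.142]
 [ 0.496 -0.245  0.151]
 [ 0.434 -0.259  0.596]
 [ 0.434 -0.253  0.586]
 [ 0.488 -0.264  0.147]
 [ 0.485 -0.272  0.152]
 [ 0.476 -0.276  0.201]
 [ 0.481 -0.269  0.118]
 [ 0.413 -0.245  0.609]
 [ 0.393 -0.255  0.636]]
```

View pics/t3.png

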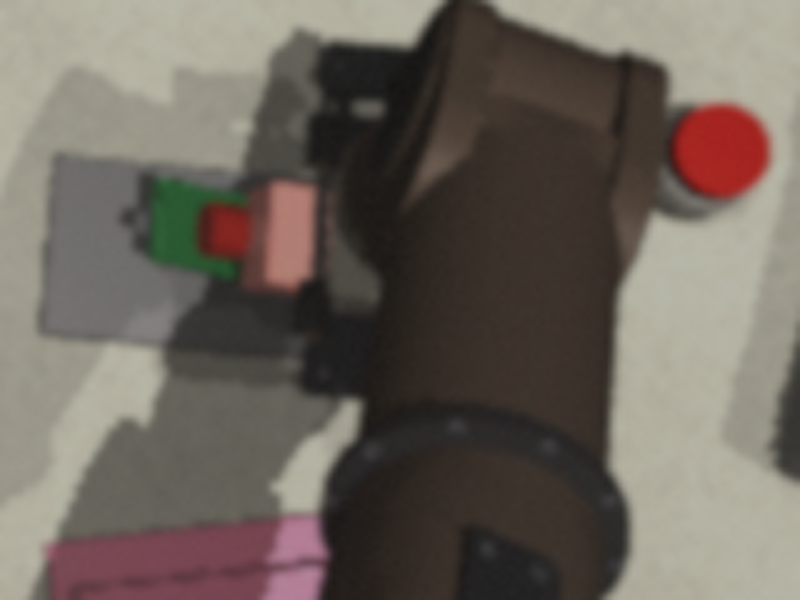

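Emit:
carry_out(
  plan=[
    [0, 0, -0.2, 0, 5.2],
    [0, 0, -0.4, 0, 5.2],
    [0, 0, -0.6, 0, 5.2],
    [0, 0, -0.8, 0, 5.2],
    [0, 0, -1.0, 0, 5.2],
    [0, 0, -1.2, 0, 5.2],
    [0, 0, -1.4, 0, 5.2],
    [0, 0, -1.5, 0, 5.2],
    [0, 0, -1.5, 0, 5.2],
  ],
)

```text
clock: 15.0
position: [0.5047, -0.3163, 0.1603]
ee_rot: [-2.31, -2.121, -0.022]
force: [0.2, -0.2, -2.4]
width: 0.634
```

```bash
python3 - <<'E'
from h import *
o=arm.observe(); print(o['position'],o['force'],o['ft_torque'],o['width'])
snap('side','s4.png',(270,80,420,200),5)
E
```

```text
[ 0.50473996 -0.31628967  0.16030099] [ 0.21870815 -0.18662314 -2.3728796 ] [-0.07146026 -0.14082753 -0.01927905] 0.6340878951557216
```

View pics/s4.png

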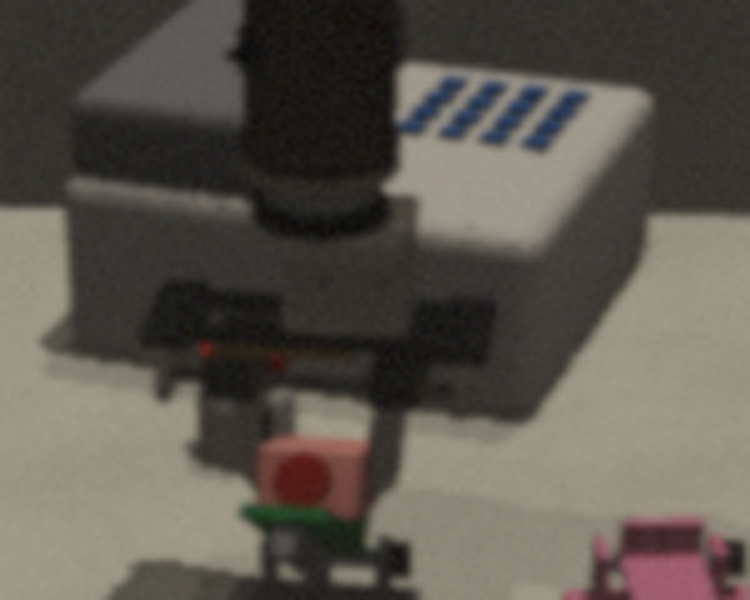

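Emit:
carry_out(
  plan=[
    [0, 0, -0.2, 0, 5.2],
    [0, 0, -0.4, 0, 5.2],
    [0, 0, -0.6, 0, 5.2],
    [0, 0, -0.7, 0, 5.2],
    [0, 0, -0.7, 0, 5.2],
  ],
)

```text
clock: 15.55
position: [0.5048, -0.3163, 0.1532]
ee_rot: [-2.31, -2.121, -0.022]
force: [0.3, -1.0, -2.9]
width: 0.633
```

Emit:
carry_out(
  plan=[
    [0, 0, -0.1, 0, 5.2],
    [0, 0, -0.2, 0, 5.2],
    [0, 0, -0.2, 0, 5.2],
  ],
)

```text
clock: 15.85
position: [0.5048, -0.3163, 0.1511]
ee_rot: [-2.31, -2.121, -0.022]
force: [0.8, -1.0, -1.7]
width: 0.631
```

Emit:
carry_out(
  plan=[
    [0, 0, -0.1, 0, 5.2],
    [0, 0, -0.2, 0, 5.2],
    [0, 0, -0.2, 0, 5.2],
  ],
)

```text
clock: 16.15
position: [0.5049, -0.3166, 0.1493]
ee_rot: [-2.311, -2.121, -0.022]
force: [0.2, -1.3, 0.8]
width: 0.632
```

Emit:
carry_out(
  plan=[
    [0, 0, -0.1, 0, 5.2],
    [0, 0, -0.2, 0, 5.2],
    [0, 0, -0.2, 0, 5.2],
  ],
)

```text
clock: 16.45
position: [0.5053, -0.3174, 0.1484]
ee_rot: [-2.313, -2.122, -0.022]
force: [-1.5, -0.9, 8.9]
width: 0.635
```

Emit:
carry_out(
  plan=[
    [0, -0.1, -0.05, 0, 5.2],
    [0, -0.2, -0.12, 0, 5.2],
    [0, -0.3, -0.2, 0, 5.2],
    [0, -0.3, -0.2, 0, 5.2],
  ],
)

```text
clock: 16.85
position: [0.5056, -0.3189, 0.147]
ee_rot: [-2.311, -2.123, -0.024]
force: [-2.2, 6.0, 11.2]
width: 0.636
```

```bash
python3 - <<'E'
from h import *
o=arm.observe(); print(o['position'],o['force'],o['ft_torque'],o['width'])
snap('side','s5.png',(285,110,405,200),6)
E
```

```text
[ 0.50562361 -0.31893325  0.14703135] [-2.16477876  5.96480798 11.15270705] [ 1.21720263  0.61541379 -0.1315583 ] 0.6358332288096132
```

View pics/s5.png

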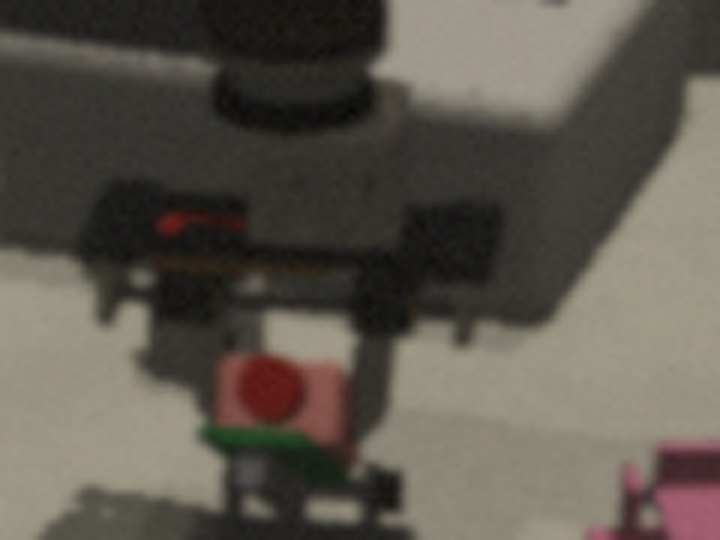

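Emit:
carry_out(
  plan=[
    [0, 0, 0.1, 0, 5.2],
    [0, 0, 0.15, 0, 5.2],
    [0, 0, 0.15, 0, 6.2],
    [0, 0, 0.15, 0, 6.6],
    [0, 0, 0.15, 0, 7],
    [0, 0, 0.15, 0, 8],
    [0, 0, 0.15, 0, 9.1],
    [0, 0, 0.15, 0, 9.1],
    [0, 0, 0.15, 0, 9.1],
    [0, 0, 0.15, 0, 9.1],
    [0, 0, 0.15, 0, 9.1],
  ],
  squeeze=10,
)

```text
clock: 18.0
position: [0.5056, -0.3189, 0.1485]
ee_rot: [-2.311, -2.123, -0.024]
force: [-0.2, 0.0, -0.1]
width: 0.991
```

Emit:
carry_out(
  plan=[
    [0, 0, 1, 0, 9.1],
    [0, 0, 3, 0, 9.1],
    [0, 0, 6, 0, 9.1],
    [0, 0, 9, 0, 9.1],
    [0, 0, 12, 0, 9.1],
    [0, 0, 15, 0, 9.1],
    [0, 4, 15, 0, 9.1],
    [0, 8, 15, 0, 9.1],
    [0, 12, 15, 0, 9.1],
    [0, 16, 15, 0, 9.1],
    [0, 20, 15, 0, 9.1],
  ],
)

```text
clock: 19.1
position: [0.5054, -0.1173, 0.2995]
ee_rot: [-2.312, -2.123, -0.025]
force: [0.3, 1.2, 0.1]
width: 0.989
```

```bash
python3 - <<'E'
from h import *
im,W=snap('top','t4.png',(355,200,515,320),5)
hsv=cv2.cvtColor(im,cv2.COLOR_RGB2HSV); m=np.zeros((480,640),bool); m[220:285,370:450]=1
q=m&((hsv[...,0]<14)|(hsv[...,0]>168))&(hsv[...,1]>50)&(W[...,2]>.05)&(W[...,2]<.25); P=W[q]
u=np.array([.0906,.9959]); A=np.array([.5016,-.3493]); a=(P[:,:2]-A)@u; z=P[:,2]-.034; l=(P[:,:2]-A)@[u[1],-u[0]]
t=np.radians(35); s=a*np.cos(t)+z*np.sin(t); n=-a*np.sin(t)+z*np.cos(t)
k=abs(n-np.median(n))<.012; print(len(P),k.sum(),'n',np.median(n[k]),'s',np.percentile(s[k],[2,98]),'lat',np.percentile(l[k],[2,98]))
g=k&(s>.02)&(s<.11)&(abs(n-.048)<.01); print('slope fit deg',np.degrees(np.arctan(np.polyfit(a[g],z[g],1)[0])),g.sum()); print(arm.observe()['clock'])
E
```

```text
780 676 n 0.04542027938336568 s [0.01626426 0.14759911] lat [-0.02757866  0.02715219]
slope fit deg 34.69144486640278 462
19.15
```

View pics/t4.png

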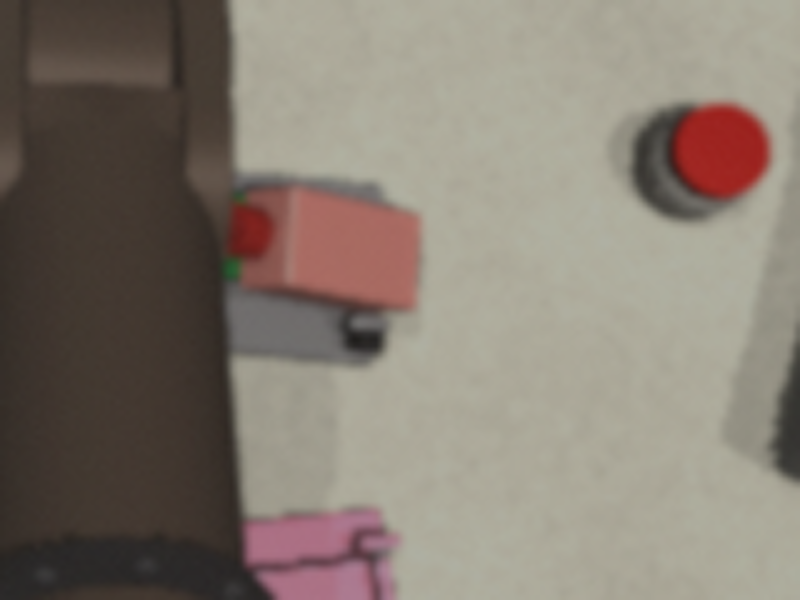

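Emit:
carry_out(
  plan=[
    [0, 0, 0, 0, 9.1],
    [0, 0, 0, 0, 9.1],
    [0, 0, 0, 0, 9.1],
    [0, 0, 0, 0, 9.1],
    [0, 0, 0, 0, 9.1],
    [0, 0, 0, 0, 9.1],
    [0, 0, 0, 0, 9.1],
    [0, 0, 0, 0, 9.1],
    [0, 0, 0, 0, 9.1],
    [0, 0, 0, 0, 9.1],
    [0, -4, 0, 0, 9.1],
    [0, -8, 0, 0, 9.1],
    [0, -12, 0, 0, 9.1],
    [0, -16, 0, 0, 9.1],
    [0, -20, 0, 0, 9.1],
    [0, -20.1, 0, 0, 9.1],
    [0, -20.1, 0, 0, 9.1],
    [0, -20.1, 0, 0, 9.1],
  ],
)

```text
clock: 20.95
position: [0.5059, -0.3091, 0.2997]
ee_rot: [-2.3, -2.132, -0.03]
force: [-0.4, 0.4, 0.4]
width: 0.989
```

Emit:
carry_out(
  plan=[
    [0, 0, -4, 0, 9.1],
    [0, 0, -8, 0, 9.1],
    [0, 0, -12, 0, 9.1],
    [0, 0, -14.5, 0, 9.1],
    [0, 0, -15, 0, 9.1],
    [0, 0, -15, 0, 9.1],
    [0, 0, -15, 0, 7],
    [0, 0, -15, 0, 6.4],
    [0, 0, -15, 0, 6],
    [0, 0, -15, 0, 5.2],
    [0, 0, -15, 0, 5.2],
    [0, 0, -15, 0, 5.2],
    [0, 0, -15, 0, 5.2],
    [0, 0, -15, 0, 5.2],
  ],
  squeeze=20,
)

```text
clock: 22.35
position: [0.5061, -0.3093, 0.1502]
ee_rot: [-2.3, -2.132, -0.03]
force: [-1.1, 0.2, 5.7]
width: 0.629
```

Emit:
carry_out(
  plan=[
    [0, 0, 0.5, 0, 5.2],
    [0, 0, 2, 0, 5.2],
    [0, 0, 5, 0, 5.2],
    [0, 0, 9, 0, 5.2],
    [0, 0, 13, 0, 5.2],
    [0, 0, 16, 0, 5.2],
    [0, 2, 18, 0, 5.2],
    [-0.5, 6, 18, 0, 5.2],
    [-1.5, 10, 18, 0, 5.2],
    [-2.5, 14, 18, 0, 5.2],
    [-3.5, 18, 18, 0, 5.2],
    [-4.5, 22, 18, 0.02, 5.2],
    [-4.65, 26, 18, 0.04, 5.2],
    [-4.65, 30, 18, 0.06, 5.2],
    [-4.65, 34, 18, 0.08, 5.2],
    [-4.65, 38, 18, 0.1, 5.2],
    [-4.65, 42, 18, 0.12, 5.2],
    [-4.65, 46, 18, 0.126, 5.2],
    [-4.65, 50, 18, 0.126, 5.2],
    [-4.65, 50, 18, 0.126, 5.2],
  ],
)

```text
clock: 24.35
position: [0.4581, 0.1967, 0.3305]
ee_rot: [-2.15, -2.278, -0.033]
force: [0.9, -0.3, -4.4]
width: 0.633
```

```bash
python3 - <<'E'
from h import *
o=arm.observe(); print(o['position'],o['force'],o['width']);R=cv2.Rodrigues(o['ee_rot'])[0]; print(np.degrees(np.arctan2(R[1,1],R[0,1])),R[:,2])
snap('side','s6.png',(240,150,440,310),4)
E
```

```text
[0.45805043 0.19665136 0.33045778] [ 0.90177952 -0.32103354 -4.4482735 ] 0.6332856626246179
3.318930248568411 [ 0.00780208  0.02170347 -0.99973401]
```

View pics/s6.png

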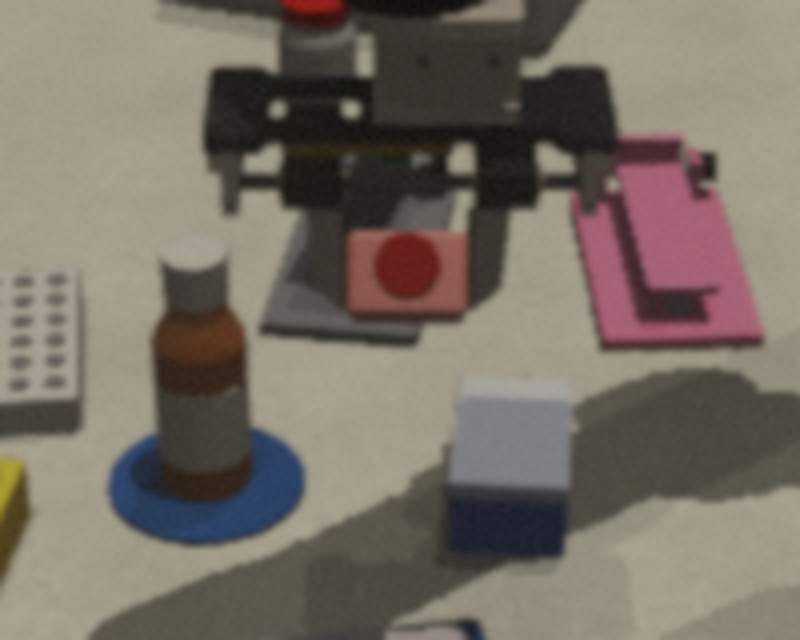

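Emit:
carry_out(
  plan=[
    [0.1, 3.5, 0, 0, 5.2],
    [0.15, 7.3, 0, 0, 5.2],
    [0.15, 7.3, -4, 0, 5.2],
    [0.15, 7.3, -8, 0, 5.2],
    [0.15, 7.3, -12, 0, 5.2],
    [0.15, 7.3, -14, 0, 5.2],
    [0.15, 7.3, -14.8, 0, 5.2],
    [0.15, 7.3, -14.8, 0, 5.2],
    [0.15, 7.3, -14.8, 0, 5.2],
  ],
)

```text
clock: 25.3
position: [0.4608, 0.2665, 0.1832]
ee_rot: [-2.155, -2.276, -0.032]
force: [-0.5, 0.1, -2.6]
width: 0.633
```

Emit:
carry_out(
  plan=[
    [0, 0.2, -0.4, 0, 5.2],
    [0, 0.4, -0.8, 0, 5.2],
    [0, 0.5, -1.1, 0, 5.2],
    [0, 0.7, -1.3, 0, 5.2],
    [0, 1.0, -1.5, 0, 5.2],
    [0, 1.3, -1.75, 0, 5.2],
    [0, 1.5, -1.95, 0, 5.2],
    [0, 1.7, -2.15, 0, 5.2],
    [0, 1.7, -2.15, 0, 5.2],
  ],
  squeeze=10,
)

```text
clock: 26.2
position: [0.4607, 0.2839, 0.1614]
ee_rot: [-2.154, -2.277, -0.032]
force: [-0.5, 2.2, -1.1]
width: 0.633
```

Emit:
carry_out(
  plan=[
    [0, 0.2, -0.2, 0, 5.2],
    [0, 0.4, -0.4, 0, 5.2],
    [0, 0.6, -0.6, 0, 5.2],
    [0, 0.7, -0.8, 0, 5.2],
    [0, 0.7, -0.8, 0, 5.2],
  ],
)

```text
clock: 26.7
position: [0.4606, 0.2909, 0.153]
ee_rot: [-2.153, -2.277, -0.031]
force: [-0.2, 0.6, -2.6]
width: 0.632
```

Emit:
carry_out(
  plan=[
    [0, 0.15, -0.2, 0, 5.2],
    [0, 0.3, -0.4, 0, 5.2],
    [0, 0.4, -0.6, 0, 5.2],
    [0, 0.5, -0.8, 0, 5.2],
    [0, 0.5, -0.8, 0, 5.2],
  ],
)

```text
clock: 27.2
position: [0.4607, 0.2959, 0.1447]
ee_rot: [-2.153, -2.277, -0.031]
force: [-0.9, 0.5, -3.0]
width: 0.63
```

Emit:
carry_out(
  plan=[
    [0, 0.1, -0.1, 0, 5.2],
    [0, 0.1, -0.2, 0, 5.2],
    [0, 0.15, -0.3, 0, 5.2],
    [0, 0.15, -0.3, 0, 5.2],
  ],
)

```text
clock: 27.6
position: [0.4608, 0.2978, 0.1417]
ee_rot: [-2.153, -2.277, -0.032]
force: [0.6, 1.3, -1.8]
width: 0.629
```

Emit:
carry_out(
  plan=[
    [0, 0, -0.1, 0, 5.2],
    [0, 0, -0.2, 0, 5.2],
    [0, 0, -0.2, 0, 5.2],
  ],
)

```text
clock: 27.9
position: [0.4609, 0.2981, 0.1404]
ee_rot: [-2.153, -2.277, -0.034]
force: [-1.3, -1.3, 7.3]
width: 0.633
```

Emit:
carry_out(
  plan=[
    [0, 0, -0.1, 0, 5.2],
    [0, 0, -0.2, 0, 5.2],
    [0, 0, -0.2, 0, 5.2],
  ],
)

```text
clock: 28.2
position: [0.4609, 0.2983, 0.1394]
ee_rot: [-2.153, -2.277, -0.035]
force: [-3.5, -3.0, 11.7]
width: 0.632
```

Emit:
carry_out(
  plan=[
    [0, 0, 0.1, 0, 5.2],
    [0, 0, 0.1, 0, 6.2],
    [0, 0, 0.1, 0, 6.6],
    [0, 0, 0.1, 0, 7],
    [0, 0, 0.1, 0, 8],
    [0, 0, 0.1, 0, 9.1],
    [0, 0, 0.1, 0, 9.1],
    [0, 0, 0.1, 0, 9.1],
    [0, 0, 0.1, 0, 9.1],
    [0, 0, 1, 0, 9.1],
    [0, 0, 4, 0, 9.1],
    [0, 0, 8, 0, 9.1],
    [0, 0, 12, 0, 9.1],
    [0, 0, 16, 0, 9.1],
    [0, -4, 18, 0, 9.1],
    [0, -8, 18, 0, 9.1],
    [0, -12, 18, 0, 9.1],
    [0, -16, 18, 0, 9.1],
    [0, -20, 18, 0, 9.1],
  ],
)

```text
clock: 30.1
position: [0.4605, 0.0969, 0.3203]
ee_rot: [-2.153, -2.278, -0.036]
force: [1.0, -0.5, -0.1]
width: 0.992
```

```bash
python3 - <<'E'
from h import *
o=arm.observe(); print(o['position'],o['force'])
im,W=snap('top','t5.png')
m=np.zeros((480,640),bool); m[225:305,165:235]=1; q=m&(W[...,2]>.098)&(W[...,2]<.13)&(W[...,1]<.35); P=W[q]
A=np.c_[P[:,:2],np.ones(len(P))]; s=np.linalg.lstsq(A,P[:,2],rcond=None)[0]; print(len(P),P.min(0),P.max(0),np.median(P,0),'tilt deg',np.degrees(np.arctan(s[:2])))
im,W=snap('side','s7.png'); m=(W[...,2]>.15)&(W[...,2]<.19)&(abs(W[...,0]-.59)<.05)&(abs(W[...,1]-.005)<.05); print(np.median(W[m],0),m.sum())
E
```

```text
[0.46053092 0.09691217 0.32025826] [ 1.04748382 -0.49306456 -0.14406656]
781 [0.43045225 0.23627239 0.09812502] [0.49303736 0.34983445 0.1207655 ] [0.46087878 0.28935893 0.10826822] tilt deg [ 0.96609752 -0.27867515]
[0.59111547 0.01366208 0.16642596] 228
```

```bash
python3 -c "
from cell import arm
print(arm.sign_off())"
```

```text
the job is handed in; nothing more can be done
None
```

I did all three steps in the order asked and handed the job in at about 30 s of the 72 s allowed. The sign-off reported no verdict.

- **Bottle:** It stands upright on the blue mat. In the last images its cap was near (0.59, 0.01) m with its top at about 0.167 m; an upright bottle on the mat should read 0.169 m.
- **Flask on the tilt rest:**
  - I lowered it until it pivoted in the fingers and lay flush on the plate. The force rose only at the height worked out for lying flush.
  - After I let go, the flask's top measured 34.7°, against about 35° for the plate. It lay centred on the plate just above the ledge.
  - It was left untouched for well over 2 seconds.
- **Flask back on the warmer:** It lies at about its starting place, with its top at 0.108 m as expected. The fitted tilt is 1° or less, which is within the depth noise. The gripper was clear of everything.

**Missed position:** When I went back for the flask on the rest, the arm stopped about 1 cm short, so I gripped it slightly further towards the cap. It held, and I allowed for this when setting it down.

**Not checked:** I had used up the 12 pictures, so I could not view the final one. The final check of the flask and bottle rests on depth measurements only. I did not re-measure the bystander items; the last pictures showed nothing disturbed in the parts they covered.

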